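Step the drilling plate to its marks and set the drag screw

ROBOT

A 7-joint arm with a two-finger parallel gripper is mounted at the origin on the work surface. World frame = base frame: x ahead of the robot, y to its left, z up, the work surface at z = 0. Lengths are in m, angles in rad, forces in N, time in s.
With the tool pointing down it reaches from about 0.425 to 0.925 m from the base axis. Payload 6.8 kg.
Tool frame: the origin (TCP) lies on the front face of the gripper's body, between the roots of the fingers; the fingertips stand 73 mm ahead of it and the grasp point (between the pads) lies 54 mm ahead of it; z points along the fingers, y is the direction in which the jaws open and shut (so a half turn about z gives the same grasp; the last joint's range is limited). The gripper opens to 85 mm and grips with 20 to 120 N. Pads are 22 mm wide; open, the fingers measure 114 mm over their backs; the gripper's body (76 mm by 85 mm) begins 54 mm behind the grasp point. The pads swing forward as they close: fully open they stand 13 mm farther back than shut.
Start: joints at [1.049, 0.477, 0.022, 1.555, -0.011, 1.109, -0.083], TCP at [0.271, -0.618, 0.304] pointing down, gripper open.
Joint ranges: [-2.96, 2.96], [-0.34, 2.1], [-1.41, 1.46], [0.24, 2.44], [-1.37, 4.51], [0.17, 1.92], [-2.96, 2.96]. Speed limits (rad/s): [2.39, 2.39, 3.14, 3.14, 3.14, 3.14, 3.14].

INTERFACE

Orientations are given as a rotation vector (axis times angle).
In Python, from bench import * gives the robot as it stands.
- The arm moves only by the tool jog_arm, never from a script. Its argument "plan" is a list of rows, each a list of 2 entries, a list of its own where there are three numbers: the shift along the world's x, y, z in cm, then the turn about the world's z in rad. In form: [[[tx, ty, tz], twist], ...]. A call has 1 to 12 rows; each row shifts and turns the commanded pose from where the row before left it; what a row does not reach is not made up. A row lasts 1/10 s, in which the tool goes at most 50 mm and 8.59 degrees, less where a joint would pass 70% of its speed; a pose out of reach is approached as far as the arm can. A call is refused whole if a number of a shift passes 5 or a number of a turn 0.15, either way. A call with a gripper value outside its range is refused whole. "hand" is the finger opening in cm, from 0 to 8.54, set as the call begins (left out, the last holds). The fingers move at their own pace and stop on an object; "grip_force" is the grip in N (left out, the last holds). Time passes only in rows, so rows that do not move let the fingers close. It gives the time, the measured TCP pose, the force and the opening at its end, in the units of the state.
- get_obs(): the state, without advancing time (a new reading comes with each control period).
- grab_frame(name): name is "side" or "top" or "wrist"; returns the picture (384x512x3 uint8, red, green, blue); there is no depth.
- get_calibration(name): a dict with "intrinsics" (3x3 intrinsics, pixels), "k1" (the pictures are not rectified: a ray, as slopes to the right and down, at radius r is drawn at 1 + k1 r^2 times it, then the intrinsics apply), "xyz" and "orientation" of the camera in the world. Camera axes: x right, y down, z forward; pixel columns grow to the right and rows downward; lengths in m; the calibration is good to about 2 mm. A picture is of the moment at which its call begins: read the wrist's pose just before it. get_calibration takes no time and is no camera call; for the wrist camera it gives the pose at the moment of the call.
- hand_in(): hands the job in, once; it reports no verdict.
The state is a dict: "clock": time; "joints": joint angles; "qvel": joint speeds; "tau": joint torques, N m; "tcp_pos": TCP position; "orientation": TCP orientation; "contact_force": force on the tool from outside, world axes, zero at the start; "moment": the same for the moment, N m; "grip_width": finger opening in m.
Only numpy, scipy, OpenCV 4.12 (cv2) and the standard library are available. Lean on these libraries where they do the work, as an engineer would, in place of code of your own. Each camera call takes 0.05 s, during which the arm holds its last target. There are 200 camera calls.

TASK

On the small blue x-y slide table, slide the carrier (its black post is the handle) until the fixed yellow pointer stands over the middle of the red dot on the plate, pause there for about a second, then do the same with the blue dot. Leave the plate at the blue dot, turn the brass thumbscrew clockwise until it seats against its stop, back it off a quarter turn and hold it there: finish with the thumbscrew still gripped between the fingers, so that a colleague can tighten the lock nut. Leave the other things on the bench where they are.

Things in the scene. Friction and masses are not known exactly. Their poses are not given: they have to be found in the camera images.
- xy_table: x-y slide table, fixed to the bench: blue bed 270 (x) x 220 (y), 18 thick; origin under the bed's centre, x towards the pointer's post; its yaw varies. Its carrier, a grey plate 200 (x) x 150 (y), top 50 above the bench, slides along the table's x and y, 45 either way from the middle; about 1.2 N friction each way, never turns, stays where it is left
- pointer_tip (a point): lower tip of the fixed yellow pointer (10 diameter, conical), 62 above the bench, 8 above the plate. An arm 10 thick at height 104 carries it, running 132 from there along the table's +x to a post (26 diameter, top 122 above the bench)
- red_dot (a point): centre of the red dot, 16 diameter, on the aluminium plate (130 x 130, screwed on the carrier, top 54 above the bench)
- blue_dot (a point): centre of the blue dot, 16 diameter, on the same plate, 50 further towards the table's -x and 58 further towards its -y than the red one
- handle (a point): the carrier's upright black round post, 22 diameter, on the side away from the pointer; it rises from 50 to 112 above the bench and is plain from 60 up. The point lies on its axis 92 above the bench; the post moves with the carrier and the dots
- thumbscrew_grip (a point): centre of the brass thumbscrew's wing: an upright bar 46 long, 12 thick, from 78 to 106 above the bench, turning about a vertical axis through its centre. The point is on that axis, 92 above the bench; its x axis lies along the wing to the end with a red stripe. Below it a fixed collar, 52 diameter, top 66 above the bench, with eight tick marks 45 degrees apart
- thumbscrew (a joint): angle of the thumbscrew in rad: grows as it is turned clockwise seen from above; 3.0 = seated, against a hard stop; 0 = fully out, also a stop. It does not rise or sink as it turns. Turning takes about 0.06 N m; it stays where it is left. At 0 the wing's x axis lies along the slide table's x axis
- wrench: steel wrench, 150 long, lying in front of the slide table
- steel_block: steel gauge block 50 x 30 x 40, beside the thumbscrew's lug; origin under its centre
- spray_can: upright can, 52 diameter, 115 high, green label, beside the slide table; origin under its centre
- screwdriver: screwdriver with orange handle, 190 long, lying on the bench
- hammer: hammer, 260 long, lying on the bench
- bar_stub: upright aluminium bar stub, 40 diameter, 80 high; origin under its centre
- parts_bin: small blue open bin 120 x 100 x 60; origin under its centre

How it is judged:
By the outcome, as a careful person would: the job done as asked, in the order asked, and still so for the second after the job is handed in, while the arm keeps its last pose, push and grip.
It also fails if it takes over 67 s, if anything falls off the work surface, if the arm or the gripper's body presses on something with over 40 N, if the wrist force passes 120 N, or if a joint passes its speed limit or range.

## Working session

There is one attempt and no reset: what is moved stays moved. The work goes in short steps, Python scripts to look and compute and a tool call to move; the robot and the scene stay as the last step left them, time stands still between calls to the robot, and variables do not carry over. Pictures are saved under pics/ and viewed, about 8 in all and at most 12, crops included, and the job is handed in when it is done.

Besides the shell and the picture viewer there is one more tool, called after "Emit:" as a command line: name --argument value ..., lists and objects as JSON in quotes. jog_arm: Moves the arm, as the interface text tells. Its arguments: {"type":"object","properties":{"plan":{"type":"array","items":{"type":"array"}},"hand":{"type":"number"},"grip_force":{"type":"number"}},"required":["plan"]}

```bash
mkdir -p pics; cat > h.py <<'E'
from bench import *
import numpy as np, cv2
from scipy.spatial.transform import Rotation as R
def cal(n):
    c=get_calibration(n); o=np.array(c["orientation"]); 
    Rm=o if o.shape==(3,3) else R.from_rotvec(o).as_matrix()
    return np.array(c["intrinsics"]),c["k1"],np.array(c["xyz"]),Rm
def px2w(n,u,v,z,c=None):
    K,k,p,Rm=c or cal(n)
    d=np.linalg.inv(K)@[u,v,1]; rd=np.hypot(d[0],d[1]); r=rd
    for _ in range(30): r=rd/(1+k*r*r)
    s=r/rd if rd>0 else 1
    w=Rm@[d[0]*s,d[1]*s,1]
    return p+w*(z-p[2])/w[2]
def w2px(n,P,c=None):
    K,k,p,Rm=c or cal(n)
    q=Rm.T@(np.array(P)-p); a=q[:2]/q[2]; a=a*(1+k*(a@a))
    return (K@[a[0],a[1],1])[:2]
E
python3 - <<'E'
from h import *
print(get_obs())
for n in("top","side","wrist"):
    print(n,get_calibration(n))
t=grab_frame("top");s=grab_frame("side")
cv2.imwrite("pics/top0.png",t[:,:,::-1]);cv2.imwrite("pics/side0.png",s[:,:,::-1])
E
```

```text
{'clock': 0.0, 'joints': array([ 1.04887399,  0.47779213,  0.02233832,  1.55646173, -0.01148387,
        1.10929605, -0.08310824]), 'qvel': array([ 1.28682712e-03, -2.14887215e-03, -1.88105042e-05,  2.34018574e-04,
       -2.60831970e-03,  6.70118376e-04, -6.02585054e-04]), 'tau': array([ 6.31164075e-04, -5.96456158e+01,  1.60808511e+00, -2.81197536e+01,
        1.24850386e-02,  9.50689602e-03,  7.26166263e-06]), 'tcp_pos': array([ 0.27123134, -0.6176021 ,  0.30292658]), 'orientation': array([-3.07285998e+00, -6.45075471e-01,  8.17932355e-04]), 'contact_force': array([0.2648673 , 0.02908188, 0.84210086]), 'moment': array([-0.00843701, -0.03126938,  0.01975916]), 'grip_width': 0.08579479887617365}
top {'intrinsics': array([[443.4866478 ,   0.        , 257.56365826],
       [  0.        , 443.4866478 , 191.92600743],
       [  0.        ,   0.        ,   1.        ]]), 'k1': -0.10430016516213746, 'xyz': array([0.29068315, 0.02574285, 1.45358557]), 'orientation': array([-2.10261658,  2.1483704 , -0.16205328])}
side {'intrinsics': array([[464.23284501,   0.        , 255.3759896 ],
       [  0.        , 464.23284501, 184.99052425],
       [  0.        ,   0.        ,   1.        ]]), 'k1': -0.004040300398295514, 'xyz': array([-0.08204152,  0.78947732,  0.99040791]), 'orientation': array([-0.83977059,  2.52240692, -1.09170482])}
wrist {'intrinsics': array([[319.92670574,   0.        , 245.73480049],
       [  0.        , 319.92670574, 188.91021368],
       [  0.        ,   0.        ,   1.        ]]), 'k1': -0.07330651935917107, 'xyz': array([ 0.33192436, -0.5909229 ,  0.37327626]), 'orientation': array([ 2.43663369, -1.59233526, -0.21520038])}
```

View pics/top0.png

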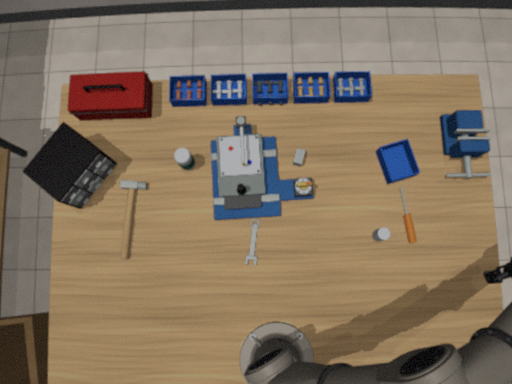

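View pics/side0.png

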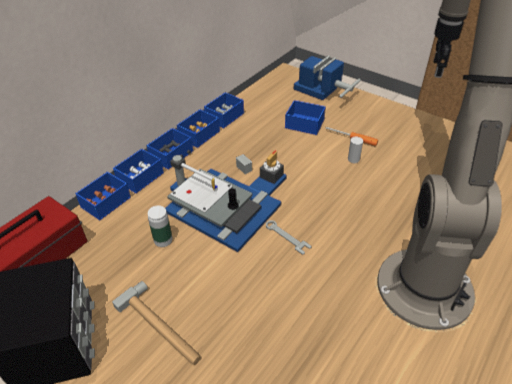

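The top view shows the slide table at about (243,178), handle (241,189), pointer post (240,122) and thumbscrew (303,187). Next I enlarge the crops.

```bash
python3 - <<'E'
import cv2,numpy as np
t=cv2.imread("pics/top0.png")[112:222,203:323]; s=cv2.imread("pics/side0.png")[140:250,160:300]
cv2.imwrite("pics/topc.png",cv2.resize(t,None,fx=5,fy=5,interpolation=cv2.INTER_CUBIC))
cv2.imwrite("pics/sidec.png",cv2.resize(s,None,fx=5,fy=5,interpolation=cv2.INTER_CUBIC))
E
```

```text
(no output)
```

View pics/topc.png

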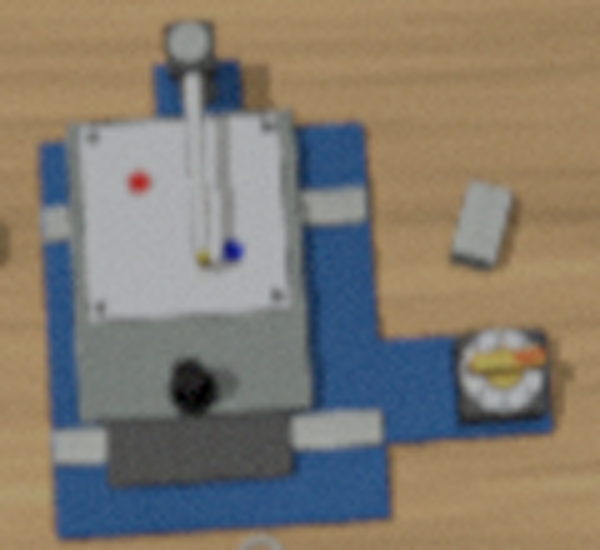

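View pics/sidec.png

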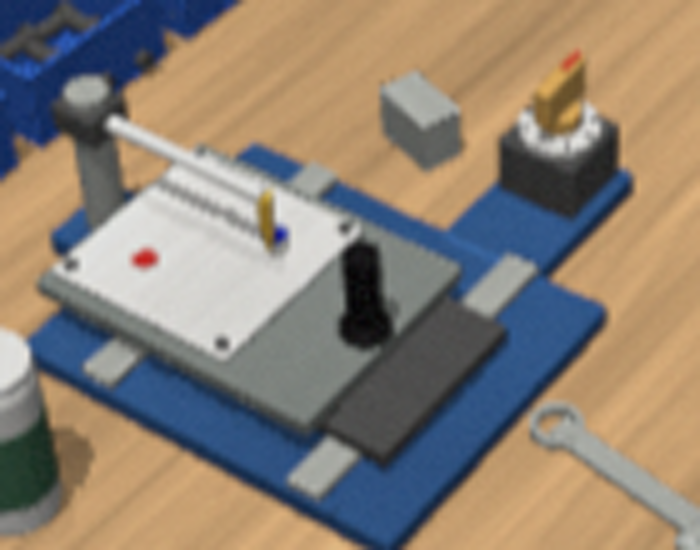

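```bash
python3 - <<'E'
from h import *
T=lambda x,y,z:px2w("top",(x+.5)/5-.5+203,(y+.5)/5-.5+112,z)
S=lambda x,y,z:px2w("side",(x+.5)/5-.5+160,(y+.5)/5-.5+140,z)
r=T(139,182,.054);b=T(232,250,.054);print("top red,blue",r,b,"sep",np.linalg.norm(r-b),76.6)
r2=S(145,259,.054);b2=S(280,237,.054);print("side",r2,b2,np.linalg.norm(r2-b2))
d=(r-b)[:2];d2=(r2-b2)[:2]
a0=np.arctan2(58,50)
for q in(d,d2):print("yaw",np.degrees(np.arctan2(q[1],q[0])-a0))
print("tip side",S(271,250,.062),"pin top T",T(204,259,.109))
c=[T(40,143,.018),T(363,124,.018),T(390,520,.018),T(58,538,.018)]
for i in range(4):
  e=c[(i+1)%4]-c[i];print("bed edge",np.linalg.norm(e),np.degrees(np.arctan2(e[1],e[0])))
print("bed centre",np.mean(c,0))
print("post top",T(189,41,.122),S(88,88,.122))
print("handle top",T(190,376,.112),S(363,247,.112))
print("collar",T(503,371,.066),S(559,130,.066))
print("wing top ends",T(470,368,.106),T(546,356,.106),"side red end",S(572,60,.106))
E
```

```text
top red,blue [0.67703831 0.13259758 0.054     ] [0.62989036 0.07258669 0.054     ] sep 0.07631668222439632 76.6
side [0.67791122 0.1328656  0.054     ] [0.62642093 0.07164912 0.054     ] 0.07999192044500367
yaw 2.6084207216954987
yaw 0.6958083929046666
tip side [0.61735309 0.08929484 0.062     ] pin top T [0.61123596 0.08828314 0.109     ]
bed edge 0.21771254571808468 -88.01236592526999
bed edge 0.2678570126069565 -177.7835801376174
bed edge 0.21667262404839288 91.87218823126378
bed edge 0.2674266251556533 2.4396881364376966
bed centre [0.58599098 0.08769064 0.018     ]
post top [0.74921132 0.09516842 0.122     ] [0.75044187 0.0934469  0.122     ]
handle top [0.53683195 0.09782857 0.112     ] [0.54032638 0.09507736 0.112     ]
collar [ 0.54387371 -0.09884148  0.066     ] [ 0.54219095 -0.09315355  0.066     ]
wing top ends [ 0.53892876 -0.07493694  0.106     ] [ 0.5453873  -0.12220343  0.106     ] side red end [ 0.5469083  -0.11254736  0.106     ]
```

Found (m): yaw about 2.2°, tip (0.6175, 0.0892), red (0.677, 0.133), blue (0.629, 0.0725), handle (0.538, 0.0965), and screw (0.5435, -0.097) at about 1.47 rad. The sizes agree with those given. I go above the handle with the tool x axis along world +x, so that the wrist camera sees the dots.

Emit:
jog_arm --plan '[[[1.5,4,0],-0.04],[[1.5,4,0],-0.04],[[1.5,4,0],-0.04],[[1.5,4,0],-0.04],[[1.5,4,0],-0.04],[[1.5,4,0],-0.04],[[1.5,4,0],-0.04],[[1.5,4,0],-0.04],[[1.5,4,0],-0.04],[[1.5,4,0],-0.04],[[1.5,4,0],0],[[1.5,4,0],0]]' --hand 8.5

```text
clock: 1.3
tcp_pos: [0.4515, -0.1363, 0.3038]
orientation: [3.141, 0.021, -0.0]
contact_force: [0.6, -0.0, 0.7]
grip_width: 0.085
```

Emit:
jog_arm --plan '[[[1.5,4,0],0],[[1.5,4,0],0],[[1.5,4,0],0],[[1.5,4,0],0],[[1.5,4,0],0],[[1,3,0],0],[[0,0,0],0],[[0,0,0],0],[[0,0,0],0]]'

```text
clock: 2.2
tcp_pos: [0.5361, 0.0905, 0.3035]
orientation: [3.141, 0.019, -0.001]
contact_force: [-0.0, -1.0, 0.2]
grip_width: 0.085
```

```bash
python3 - <<'E'
from h import *
import pickle
c=cal("wrist");w=grab_frame("wrist");pickle.dump(c,open("w1.pkl","wb"))
cv2.imwrite("pics/w1.png",cv2.resize(w[:,:,::-1],None,fx=1.5,fy=1.5,interpolation=cv2.INTER_CUBIC))
print(c[2])
E
```

```text
[0.60240383 0.09147534 0.37382344]
```

View pics/w1.png

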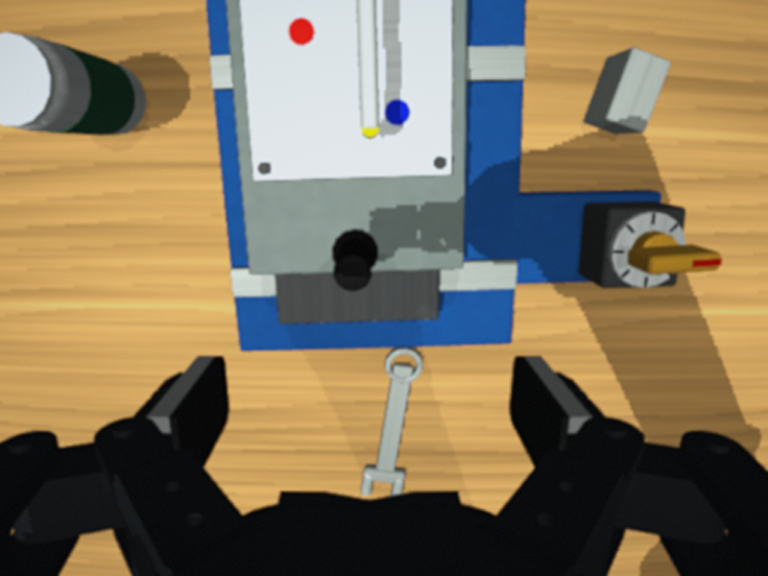

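Clear view: red (301,31), blue (397,112), pin (370,132), handle top (352,272), collar about (648,248), red wing end (720,262).

```bash
python3 - <<'E'
from h import *
import pickle
c=pickle.load(open("w1.pkl","rb"))
W=lambda x,y,z:px2w("wrist",(x+.5)/1.5-.5,(y+.5)/1.5-.5,z,c).round(4)
for n,a in dict(red=(301,31,.054),blue=(397,112,.054),pin=(370,132,.062),pintop=(370,132,.1),handle=(352,272,.112),collar=(648,248,.066),e1=(641,261,.106),e2=(720,263,.106),bedBL=(242,350,.018),bedBR=(512,342,.018),bTL=(208,0,.018),bTR=(525,0,.018)).items():print(n,W(*a))
E
```

```text
red [0.6757 0.1334 0.054 ]
blue [0.628  0.0732 0.054 ]
pin [0.6151 0.0902 0.062 ]
pintop [0.6136 0.0904 0.1   ]
handle [0.5373 0.0996 0.112 ]
collar [ 0.5448 -0.0969  0.066 ]
e1 [ 0.5445 -0.0694  0.106 ]
e2 [ 0.5441 -0.1199  0.106 ]
bedBL [0.4485 0.191  0.018 ]
bedBR [ 0.4576 -0.0258  0.018 ]
bTL [0.7044 0.2017 0.018 ]
bTR [ 0.7069 -0.0148  0.018 ]
```

Emit:
jog_arm --plan '[[[0.1,0.8,-1],0],[[0,0,-3],0],[[0,0,-3],0],[[0,0,-3],0],[[0,0,-3],0],[[0,0,-1.8],0],[[0,0,-0.9],0],[[0,0,0],0],[[0,0,0],0]]'

```text
clock: 3.15
tcp_pos: [0.5378, 0.1001, 0.1475]
orientation: [-3.141, -0.021, -0.001]
contact_force: [-0.2, 0.3, 1.0]
grip_width: 0.0853
```

Emit:
jog_arm --plan '[[[0,0,0],0],[[0,0,0],0],[[0,0,0],0],[[0,0,0],0],[[0,0,0],0],[[0,0,0],0],[[0,0,0],0],[[0,0,0],0],[[0,0,0],0],[[0,0,0],0]]' --hand 1.5 --grip_force 40

```text
clock: 4.15
tcp_pos: [0.5377, 0.0999, 0.1473]
orientation: [3.141, 0.021, 0.001]
contact_force: [-1.1, -0.8, 5.2]
grip_width: 0.0207
```

Emit:
jog_arm --plan '[[[-0.5,-0.4,0],0],[[-0.7,-0.5,0],0],[[-0.7,-0.5,0],0],[[-0.7,-0.5,0],0],[[-0.7,-0.5,0],0],[[-0.7,-0.5,0],0],[[-0.7,-0.5,0],0],[[-0.7,-0.5,0],0],[[-0.6,-0.4,0],0],[[0,0,0],0],[[0,0,0],0],[[0,0,0],0]]'

```text
clock: 5.35
tcp_pos: [0.4765, 0.0557, 0.1472]
orientation: [3.14, 0.02, -0.001]
contact_force: [-1.0, -1.5, 9.3]
grip_width: 0.0206
```

```bash
cat > look.py <<'E'
from h import *
import pickle,sys
n=sys.argv[1]
c=cal("wrist");w=grab_frame("wrist");s=grab_frame("side");pickle.dump(c,open(n+".pkl","wb"))
u,v=w2px("wrist",[.6155,.09,.058],c).astype(int);a,b=w2px("side",[.6155,.09,.058]).astype(int)
print(get_obs()["tcp_pos"],u,v,a,b)
u=np.clip(u,45,512-45);v=np.clip(v,35,384-35)
A=cv2.resize(w[v-35:v+35,u-45:u+45],None,fx=8,fy=8,interpolation=cv2.INTER_CUBIC)
B=cv2.resize(s[b-35:b+35,a-20:a+20],None,fx=8,fy=8,interpolation=cv2.INTER_CUBIC)
print("origins",u-45,v-35,a-20,b-35)
cv2.imwrite(f"pics/{n}.png",np.hstack([A[:,:480],B])[:,:,::-1]); cv2.imwrite(f"pics/{n}_full.png",w[:,:,::-1])
E
python3 look.py red1
```

```text
[0.47660196 0.05578375 0.14723576] 172 -63 214 190
origins 127 0 194 155
```

View pics/red1.png

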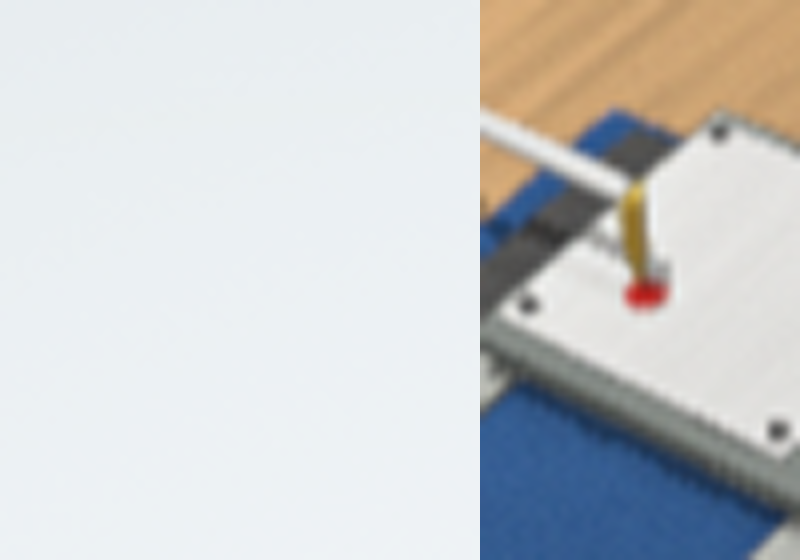

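The wrist camera can't see the dot from here. In the side view the tip, crop (640,282), stands on the red dot, crop (646,295). I check the offset with numbers.

```bash
cat > chk.py <<'E'
from h import *
import sys
f=cv2.imread("pics/%s.png"%sys.argv[1]); x,y,ox,oy=map(float,sys.argv[2:6]); col=sys.argv[6]
S=lambda x,y,z:px2w("side",(x-480+.5)/8-.5+ox,(y+.5)/8-.5+oy,z)
B=f[:,480:].astype(int);b,g,r=B[...,0],B[...,1],B[...,2]
m=((r-np.maximum(g,b)>70)&(g<90)) if col=="red" else ((b-np.maximum(g,r)>60)&(r<90)&(np.hypot(*np.meshgrid(np.arange(320)-x+480,np.arange(560)-y))<60))
p=cv2.minAreaRect(np.argwhere(m)[:,::-1].astype(np.float32)); h=cv2.boundingRect(np.argwhere(m)[:,::-1].astype(np.int32))
print("bbox",h[0]+480,h[1],h[2],h[3])
cx,cy=h[0]+480+h[2]/2,h[1]+h[3]/2; D=S(cx,cy,.054);T=S(x,y,.062)
print("dot",cx,cy,D,"tip",T,"move(cm)",(T-D)[:2]*100)
K=cal("side");e=w2px("side",[.6165,.0895,.062],K)-w2px("side",[.6165,.0895,.054],K);print("expected tip-dot px crop",e*8)
t=grab_frame("top");cv2.imwrite("pics/t_%s.png"%sys.argv[1],t[:,:,::-1])
E
python3 chk.py red1 641 282 194 155 red
```

```text
bbox 629 282 34 22
dot 646.0 293.0 [0.61773411 0.08748505 0.054     ] tip [0.6170269  0.09017002 0.062     ] move(cm) [-0.07072081  0.26849731]
expected tip-dot px crop [ -1.63840338 -15.88420998]
```

```bash
python3 - <<'E'
import cv2,numpy as np
t=cv2.imread("pics/t_red1.png");o=cv2.imread("pics/top0.png")
f=lambda a:cv2.resize(a[130:185,215:260],None,fx=8.5,fy=8.5,interpolation=cv2.INTER_CUBIC)
cv2.imwrite("pics/tc.png",np.hstack([f(o),f(t)]))
E
```

```text
(no output)
```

View pics/tc.png

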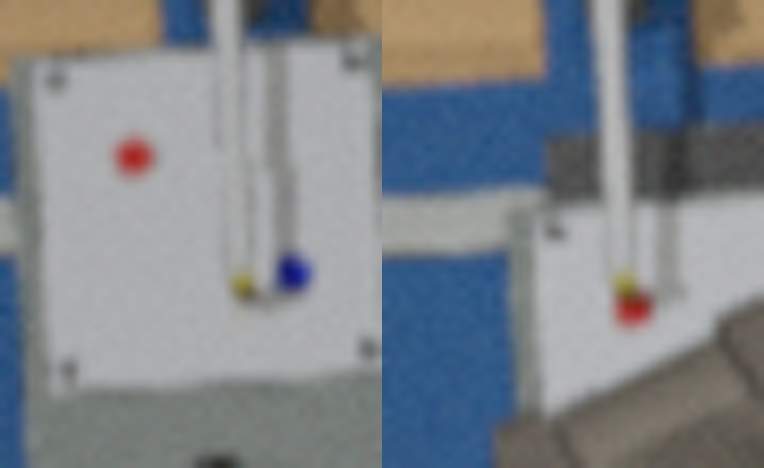

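```bash
python3 - <<'E'
from h import *
C=cal("top")
T=lambda x,y,z:px2w("top",(x+.5)/8.5-.5+215,(y+.5)/8.5-.5+130,z,C).round(4)
print("red0",T(134,158,.054),"red",T(633-382,310,.054),"pin y z=.1",T(626-382,285,.1),T(243,286,.1))
print("red from hole shift",T(555-382,231,.054)-T(56,79,.054))
# post in top frame
print("post",px2w("top",(189+.5)/5-.5+203,(41+.5)/5-.5+112,.122,C))
E
```

```text
red0 [0.6765 0.1329 0.054 ] red [0.6156 0.0887 0.054 ] pin y z=.1 [0.6144 0.0891 0.1   ] [0.614  0.0895 0.1   ]
red from hole shift [-0.0616 -0.0446  0.    ]
post [0.74921132 0.09516842 0.122     ]
```

Both views ask for about +1 mm in x and y. I correct, then pause.

Emit:
jog_arm --plan '[[[0.1,0.08,0],0],[[0,0,0],0],[[0,0,0],0],[[0,0,0],0],[[0,0,0],0],[[0,0,0],0],[[0,0,0],0],[[0,0,0],0],[[0,0,0],0],[[0,0,0],0],[[0,0,0],0],[[0,0,0],0]]'

```text
clock: 6.7
tcp_pos: [0.4777, 0.0567, 0.1472]
orientation: [3.14, 0.02, -0.001]
contact_force: [0.1, 0.1, 8.9]
grip_width: 0.0208
```

Emit:
jog_arm --plan '[[[0,0,0],0],[[0,0,0],0],[[0,0,0],0]]'

```text
clock: 7.0
tcp_pos: [0.4777, 0.0567, 0.1472]
orientation: [3.14, 0.02, -0.001]
contact_force: [-1.8, -0.9, 8.3]
grip_width: 0.0206
```

Emit:
jog_arm --plan '[[[0.4,0.5,0],0],[[0.5,0.6,0],0],[[0.6,0.8,0],0],[[0.6,0.8,0],0],[[0.6,0.8,0],0],[[0.6,0.8,0],0],[[0.6,0.7,0],0],[[0.5,0.6,0],0],[[0.35,0.4,0],0],[[0,0,0],0],[[0,0,0],0],[[0,0,0],0]]'

```text
clock: 8.2
tcp_pos: [0.5258, 0.1174, 0.1473]
orientation: [-3.141, -0.021, -0.001]
contact_force: [1.1, 1.0, 5.9]
grip_width: 0.0212
```

```bash
python3 look.py blue1; python3 chk.py blue1 642 282 194 155 blue; python3 - <<'E'
import cv2,numpy as np
t=cv2.imread("pics/t_blue1.png");a=cv2.imread("pics/blue1.png")[:,480:]
f=lambda a:cv2.resize(a[130:196,215:270],None,fx=8.5,fy=8.5,interpolation=cv2.INTER_CUBIC)[:560]
x=f(t);cv2.imwrite("pics/bc.png",np.hstack([x,a]));print(x.shape)
E
```

```text
[0.52578883 0.11739335 0.14732293] 306 52 214 190
origins 261 17 194 155
bbox 480 0 0 0
dot 480.0 0.0 [ 0.78255999 -0.00164695  0.054     ] tip [0.61673325 0.08995407 0.062     ] move(cm) [-16.58267404   9.16010193]
expected tip-dot px crop [ -1.63840338 -15.88420998]
(560, 468, 3)
```

View pics/bc.png

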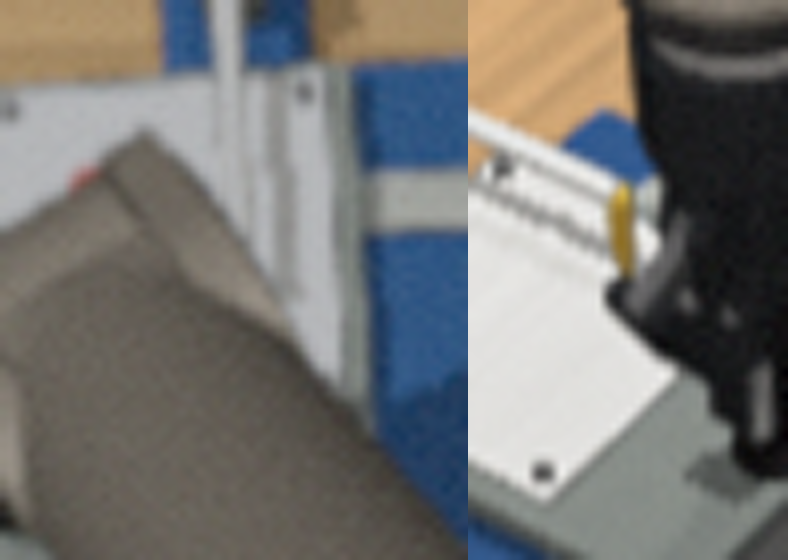

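Side and top are blocked by the arm here, and the TCP went 0.6–0.7 mm further than wanted. The wrist camera does see the tip at this place.

View pics/blue1.png

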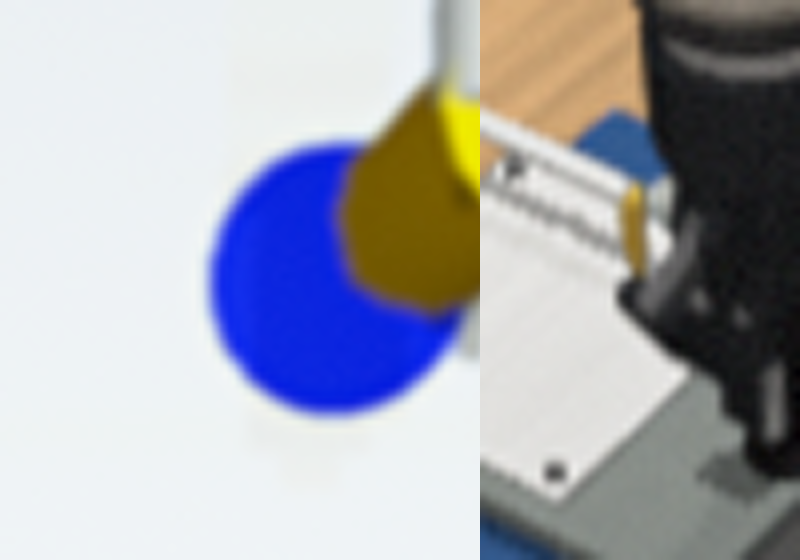

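```bash
python3 - <<'E'
from h import *
import pickle
c=pickle.load(open("blue1.pkl","rb"));print(c[2])
img=cv2.imread("pics/blue1.png")[:,:480]
cr=lambda P:((np.array(w2px("wrist",P,c))-[261,17])+.5)*8-.5
W=lambda x,y,z:px2w("wrist",(x+.5)/8-.5+261,(y+.5)/8-.5+17,z,c)
th=np.linspace(0,2*np.pi,60)
# fit dot centre: blue mask outer edge
b,g,r=[img[...,i].astype(int) for i in range(3)]
m=((b-r>90)&(b-g>90)).astype(np.uint8)
ct=max(cv2.findContours(m,0,1)[0],key=cv2.contourArea)[:,0]
ok=(ct[:,0]<330)|(ct[:,1]>330); 
P=np.array([W(x,y,.054)[:2] for x,y in ct[ok]])
A=np.c_[2*P,np.ones(len(P))];s=np.linalg.lstsq(A,(P**2).sum(1),rcond=None)[0]
D=s[:2];print("dot",D,"r",np.sqrt(s[2]+D@D),"px",cr([*D,.054]))
# brown silhouette: fit pin xy using cylinder end circle at height zc
br=((r-b>60)&(r<190)).astype(np.uint8)
cb=max(cv2.findContours(br,0,1)[0],key=cv2.contourArea)[:,0]
q=cb[(cb[:,1]>190)&(cb[:,0]<470)&(cb[:,0]<455)&((cb[:,0]<352)|(cb[:,1]>230))]
print(len(q),q[::12].tolist())
for zc in(.062,.066,.07,.074,.078):
  P=np.array([W(x,y,zc)[:2] for x,y in q]);A=np.c_[2*P,np.ones(len(P))];s=np.linalg.lstsq(A,(P**2).sum(1),rcond=None)[0];C=s[:2]
  print(zc,"c",C,"r",np.sqrt(s[2]+C@C),"C-D mm",(C-D)*1e3)
E
```

```text
[0.59198975 0.11840068 0.21772821]
dot [0.61640207 0.09098438] r 0.007739111216989808 px [338.44914695 279.705275  ]
179 [[351, 192], [348, 204], [347, 216], [348, 228], [351, 240], [354, 252], [356, 264], [362, 275], [372, 283], [384, 290], [396, 295], [408, 298], [420, 301], [432, 305], [444, 301]]
0.062 c [0.61862879 0.08744255] r 0.004553625417338038 C-D mm [ 2.22672621 -3.54183367]
0.066 c [0.61794455 0.08823773] r 0.004436662014433794 C-D mm [ 1.54248166 -2.74665008]
0.07 c [0.6172603  0.08903291] r 0.004319698611496757 C-D mm [ 0.85823711 -1.95146648]
0.074 c [0.61657606 0.0898281 ] r 0.00420273520858363 C-D mm [ 0.17399256 -1.15628289]
0.078 c [0.61589181 0.09062328] r 0.004085771805703258 C-D mm [-0.51025199 -0.36109929]
```

The dot fit gives a centre at crop (338,280) and radius 7.7 mm (8 expected). The cone tip, at about (362,278), is about 1 mm short of its expected place (362,258). That agrees with the 0.6 mm overshoot, so I correct by -0.8 and -0.4 mm and pause.

Emit:
jog_arm --plan '[[[-0.08,-0.04,0],0],[[0,0,0],0],[[0,0,0],0],[[0,0,0],0],[[0,0,0],0],[[0,0,0],0],[[0,0,0],0],[[0,0,0],0],[[0,0,0],0],[[0,0,0],0],[[0,0,0],0],[[0,0,0],0]]'

```text
clock: 9.55
tcp_pos: [0.5249, 0.1169, 0.1473]
orientation: [3.141, 0.021, 0.001]
contact_force: [0.6, 1.1, 6.6]
grip_width: 0.0205
```

Emit:
jog_arm --plan '[[[0,0,0],0],[[0,0,0],0],[[0,0,0],0]]'

```text
clock: 9.85
tcp_pos: [0.5249, 0.1169, 0.1473]
orientation: [3.141, 0.021, 0.001]
contact_force: [1.5, 1.3, 6.3]
grip_width: 0.021
```

Emit:
jog_arm --plan '[[[0,0,0],0],[[0,0,0],0],[[0,0,0],0],[[0,0,0],0],[[0,0,0],0],[[0,0,0],0],[[0,0,0],0],[[0,0,1],0],[[0,0,3],0],[[0,0,3],0],[[0,0,3],0]]' --hand 8.5

```text
clock: 10.95
tcp_pos: [0.525, 0.1174, 0.2487]
orientation: [-3.141, -0.022, -0.0]
contact_force: [0.3, -0.5, 0.3]
grip_width: 0.0849
```

```bash
python3 - <<'E'
from h import *
import pickle
c=cal("wrist");w=grab_frame("wrist");pickle.dump(c,open("w2.pkl","wb"))
s=grab_frame("side")
print(get_obs()["tcp_pos"],c[2])
A=cv2.resize(w[:,:,::-1],None,fx=1,fy=1)
a,b=w2px("side",[.6165,.09,.058]).astype(int);print(a,b)
B=cv2.resize(s[b-24:b+24,a-18:a+18,::-1],None,fx=8,fy=8,interpolation=cv2.INTER_CUBIC)
cv2.imwrite("pics/w2.png",np.hstack([A,B]));cv2.imwrite("pics/w2r.png",A)
E
```

```text
[0.52726233 0.11825583 0.25180286] [0.59121503 0.118444   0.31906309]
213 190
```

View pics/w2.png

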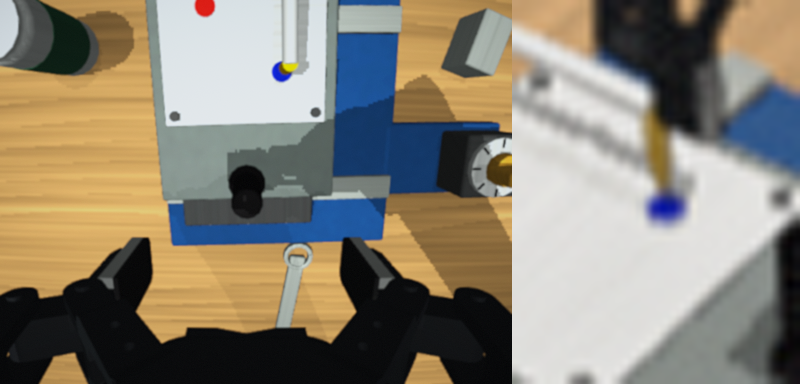

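The plate is left at the blue dot: in the side crop the tip is at (662,191) and the dot at (666,208), so it is within about 1 mm. Now over to the thumbscrew, turning the jaws across the wing.

Emit:
jog_arm --plan '[[[0.1,-1.8,0],0.14],[[0.1,-1.8,0],0.14],[[0.1,-1.8,0],0.14],[[0.1,-1.8,0],0.14],[[0.2,-1.8,0],0.14],[[0.2,-1.8,0],0.14],[[0.2,-1.8,0],0.14],[[0.2,-1.8,0],0.14],[[0.2,-1.8,0],0.14],[[0.2,-1.8,0],0.14],[[0.1,-1.8,0],0.14],[[0.1,-1.7,0],0.14]]'

```text
clock: 12.25
tcp_pos: [0.5428, -0.0985, 0.2467]
orientation: [-2.074, -2.359, 0.001]
contact_force: [0.6, 0.5, 0.1]
grip_width: 0.0853
```

Emit:
jog_arm --plan '[[[0,0,0],0],[[0,0,0],0],[[0,0,0],0]]'

```text
clock: 12.55
tcp_pos: [0.543, -0.0963, 0.247]
orientation: [-2.082, -2.352, -0.001]
contact_force: [-0.5, -0.2, -0.4]
grip_width: 0.0851
```

```bash
python3 - <<'E'
from h import *
import pickle
c=cal("wrist");w=grab_frame("wrist");pickle.dump(c,open("w3.pkl","wb"))
o=get_obs();print(o["tcp_pos"],R.from_rotvec(o["orientation"]).as_matrix()[:,1],o["joints"],c[2])
u,v=w2px("wrist",[.5445,-.097,.106],c).astype(int);print(u,v)
u=np.clip(u,75,437);v=np.clip(v,65,319);print(u-75,v-65)
cv2.imwrite("pics/w3.png",cv2.resize(w[v-65:v+65,u-75:u+75,::-1],None,fx=4,fy=4,interpolation=cv2.INTER_CUBIC))
E
```

```text
[ 0.54307019 -0.09619549  0.24697923] [9.92480872e-01 1.22399814e-01 7.00023274e-05] [ 0.54820923  0.40453829 -0.60811136  1.87755865  0.28059073  0.9451374
 -0.06553587] [ 0.53478993 -0.03029043  0.31734603]
248 202
173 137
```

View pics/w3.png

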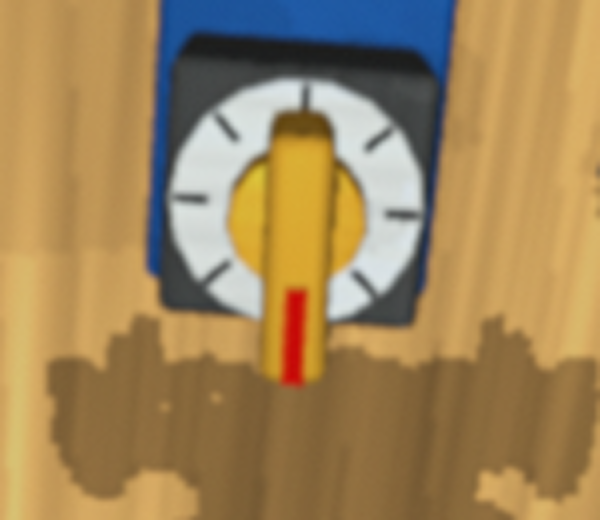

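```bash
python3 - <<'E'
from h import *
import pickle
c=pickle.load(open("w3.pkl","rb"))
W=lambda x,y,z:px2w("wrist",(x+.5)/4-.5+173,(y+.5)/4-.5+137,z,c)
a=W(302,137,.106);b=W(293,382,.106);d=b-a;print(a,b,np.linalg.norm(d),"centre",(a+b)/2,"ang",np.degrees(np.arctan2(d[1],d[0])))
print("collar",W(296,203,.066),np.linalg.norm(W(168,203,.066)-W(424,203,.066)))
l=W(268,255,.106);r=W(329,257,.106);print("width",np.linalg.norm(l-r),(l+r)/2)
t=W(403,215,.066)-W(190,198,.066);print("tick line ang",np.degrees(np.arctan2(t[1],t[0])))
E
```

```text
[ 0.54166081 -0.07485506  0.106     ] [ 0.54552667 -0.11921621  0.106     ] 0.044529272854103796 centre [ 0.54359374 -0.09703563  0.106     ] ang -85.01953749365357
collar [ 0.54342914 -0.09703659  0.066     ] 0.05208958744668397
width 0.010556176196281901 [ 0.54363595 -0.09578062  0.106     ]
tick line ang 2.2127169042084933
```

The wing is at -85° (joint about 1.52 rad) with its centre at (0.5435, -0.097), so about 1.48 rad remain to the stop. I descend and grip.

Emit:
jog_arm --plan '[[[0.05,-0.08,-1],-0.035],[[0,0,-2],0],[[0,0,-2],0],[[0,0,-2],0],[[0,0,-1.7],0],[[0,0,-1.2],0],[[0,0,0],0],[[0,0,0],0],[[0,0,0],0]]'

```text
clock: 13.5
tcp_pos: [0.5443, -0.0982, 0.1489]
orientation: [2.121, 2.316, 0.002]
contact_force: [0.4, 0.2, -0.8]
grip_width: 0.0848
```

Emit:
jog_arm --plan '[[[0,0,0],0],[[0,0,0],0],[[0,0,0],0],[[0,0,0],0],[[0,0,0],0],[[0,0,0],0],[[0,0,0],0],[[0,0,0],0],[[0,0,0],0],[[0,0,0],0],[[0,0,0],0],[[0,0,0],0]]' --hand 0.5 --grip_force 40

```text
clock: 14.7
tcp_pos: [0.5441, -0.0985, 0.1484]
orientation: [2.121, 2.316, 0.001]
contact_force: [-0.7, 0.1, 5.4]
grip_width: 0.0247
```

```bash
cat > st.py <<'E'
from h import *
o=get_obs();y=R.from_rotvec(o["orientation"]).as_matrix()[:,1]
print(o["clock"],o["tcp_pos"],"jaw deg",np.degrees(np.arctan2(y[1],y[0])),o["contact_force"],o["moment"],o["grip_width"],o["joints"])
E
python3 st.py
```

```text
14.7 [ 0.54407789 -0.09846215  0.148374  ] jaw deg 5.038210878052565 [-0.74349553  0.08068076  5.40105631] [-0.0145497   0.03398318 -0.02774033] 0.024722792840575766 [ 0.4861653   0.535704   -0.53691631  1.94680634  0.38867504  0.76061888
 -0.18708721]
```

Emit:
jog_arm --plan '[[[0,0,0],0],[[0,0,0],0],[[0,0,0],0],[[0,0,0],0]]'

```text
clock: 15.1
tcp_pos: [0.5441, -0.0985, 0.1484]
orientation: [2.121, 2.316, 0.001]
contact_force: [-0.1, -0.8, 5.7]
grip_width: 0.0244
```

The grip stopped at 24.5 mm, so the tips are on the hub under the wing. I open, rise 8 mm and grip again.

Emit:
jog_arm --plan '[[[0,0,0],0],[[0,0,0],0],[[0,0,0],0],[[-0.05,0.13,0.8],0],[[0,0,0],0],[[0,0,0],0]]' --hand 5

```text
clock: 15.7
tcp_pos: [0.5433, -0.0971, 0.1563]
orientation: [2.121, 2.317, 0.001]
contact_force: [0.6, 0.1, -0.3]
grip_width: 0.0502
```

Emit:
jog_arm --plan '[[[0,0,0],0],[[0,0,0],0],[[0,0,0],0],[[0,0,0],0],[[0,0,0],0],[[0,0,0],0],[[0,0,0],0],[[0,0,0],0],[[0,0,0],0],[[0,0,0],0]]' --hand 0.5

```text
clock: 16.7
tcp_pos: [0.5437, -0.0971, 0.156]
orientation: [2.121, 2.316, 0.002]
contact_force: [5.0, -0.0, -2.6]
grip_width: 0.011
```

```bash
python3 st.py
```

```text
16.7 [ 0.54370529 -0.09705884  0.15603966] jaw deg 5.049426779731259 [ 5.04831607 -0.0494172  -2.620276  ] [ 0.02388628 -1.09337454 -0.00877057] 0.011035032074406162 [ 0.48994317  0.52396492 -0.54374959  1.94415987  0.37917526  0.77352989
 -0.18148592]
```

Gripped at 11 mm, the wing's thickness. Turning clockwise.

Emit:
jog_arm --plan '[[[0,0,0],-0.1],[[0,0,0],-0.12],[[0,0,0],-0.12],[[0,0,0],-0.12],[[0,0,0],-0.12],[[0,0,0],-0.12],[[0,0,0],-0.12],[[0,0,0],-0.12],[[0,0,0],-0.12],[[0,0,0],-0.12],[[0,0,0],-0.12],[[0,0,0],0]]'

```text
clock: 17.9
tcp_pos: [0.544, -0.0971, 0.156]
orientation: [3.092, 0.555, 0.003]
contact_force: [6.2, -0.9, -3.1]
grip_width: 0.0113
```

Emit:
jog_arm --plan '[[[0,0,0],0],[[0,0,0],0]]'

```text
clock: 18.1
tcp_pos: [0.544, -0.0972, 0.1561]
orientation: [3.091, 0.56, 0.003]
contact_force: [5.6, -0.2, -3.5]
grip_width: 0.0113
```

```bash
python3 st.py
```

```text
18.1 [ 0.54397922 -0.09716123  0.15605173] jaw deg -69.4548282594989 [ 5.58744084 -0.15570134 -3.51948821] [-0.06862609 -1.28764151 -0.08353013] 0.011250124051022227 [ 0.24662124  0.47653698 -0.2304432   1.96062984  0.15940947  0.71951277
 -1.29124394]
```

Emit:
jog_arm --plan '[[[0,0,0],-0.06],[[0,0,0],-0.06],[[0,0,0],-0.03],[[0,0,0],0],[[0,0,0],0],[[0,0,0],0]]'

```text
clock: 18.7
tcp_pos: [0.544, -0.0972, 0.156]
orientation: [3.124, 0.327, 0.003]
contact_force: [6.7, -0.8, -4.3]
grip_width: 0.0109
```

```bash
python3 st.py
```

```text
18.7 [ 0.54400706 -0.09716777  0.15601207] jaw deg -78.05047781814281 [ 6.73651429 -0.83976547 -4.25453611] [-0.06050527 -1.28501687 -0.0843597 ] 0.01091059430744084 [ 0.21767896  0.4736312  -0.19382039  1.96262405  0.13402633  0.71535388
 -1.41874127]
```

Emit:
jog_arm --plan '[[[0,0,0],-0.02],[[0,0,0],-0.02],[[0,0,0],-0.02],[[0,0,0],0],[[0,0,0],0],[[0,0,0],0]]'

```text
clock: 19.3
tcp_pos: [0.544, -0.0972, 0.1561]
orientation: [3.132, 0.238, 0.003]
contact_force: [5.8, -1.5, -2.7]
grip_width: 0.0111
```

```bash
python3 st.py
```

```text
19.3 [ 0.54404944 -0.0971642   0.15607749] jaw deg -81.29823987040068 [ 5.77926725 -1.48414884 -2.67895872] [-0.22700916 -1.34855029  0.91072558] 0.011104985031550902 [ 0.20591619  0.47244071 -0.17947347  1.96348111  0.1253878   0.71382858
 -1.46797671]
```

Emit:
jog_arm --plan '[[[0,0,0],-0.02],[[0,0,0],-0.02],[[0,0,0],0],[[0,0,0],0],[[0,0,0],0]]'

```text
clock: 19.8
tcp_pos: [0.544, -0.0971, 0.1561]
orientation: [3.135, 0.179, 0.003]
contact_force: [6.1, -2.5, -3.8]
grip_width: 0.011
```

```bash
python3 st.py
```

```text
19.8 [ 0.54403759 -0.09707234  0.15611301] jaw deg -83.46606558781436 [ 6.08282266 -2.46655976 -3.78102374] [-0.31106534 -1.27373358  1.62513735] 0.011031363987688815 [ 0.19798936  0.47168813 -0.16997     1.96408463  0.11956385  0.71296688
 -1.50092847]
```

The stop is reached: the moment rises 0.91 → 1.63 N m while the jaws turn on, which puts contact at about -78.7°. I back off 90° to a jaw angle of about +11°.

Emit:
jog_arm --plan '[[[0,0,0],0.1],[[0,0,0],0.13],[[0,0,0],0.13],[[0,0,0],0.13],[[0,0,0],0.13],[[0,0,0],0.13],[[0,0,0],0.13],[[0,0,0],0.13],[[0,0,0],0.13],[[0,0,0],0.13],[[0,0,0],0.13],[[0,0,0],0.13]]'

```text
clock: 21.0
tcp_pos: [0.5437, -0.0971, 0.156]
orientation: [2.138, 2.301, 0.002]
contact_force: [4.8, -0.2, -4.2]
grip_width: 0.0109
```

Emit:
jog_arm --plan '[[[0,0,0],0.08],[[0,0,0],0.04],[[0,0,0],0],[[0,0,0],0],[[0,0,0],0],[[0,0,0],0]]'

```text
clock: 21.6
tcp_pos: [0.5437, -0.0971, 0.156]
orientation: [2.002, 2.42, 0.002]
contact_force: [5.0, -0.4, -2.9]
grip_width: 0.0111
```

```bash
python3 st.py
```

```text
21.6 [ 0.54370343 -0.09708533  0.15604269] jaw deg 10.79270696608779 [ 4.98880109 -0.3967352  -2.94715057] [ 0.00274948 -0.97997709  0.05528369] 0.01114863685553263 [ 0.50837103  0.52947703 -0.56812798  1.94296099  0.39681657  0.77927362
 -0.0961433 ]
```

```bash
python3 - <<'E'
from h import *
w=grab_frame("wrist");t=grab_frame("top");s=grab_frame("side")
A=w[:,:,::-1]
f=lambda i,x,y,k,hw:cv2.resize(i[y-hw:y+hw,x-hw:x+hw,::-1],(k,k),interpolation=cv2.INTER_CUBIC)
B=np.vstack([f(s,214,188,192,14),f(t,247,165,192,22)])
cv2.imwrite("pics/fin.png",np.hstack([A,B]))
C=cal("side");print(w2px("side",[.6165,.0897,.062],C)-w2px("side",[.6165,.0897,.054],C))
E
```

```text
[-0.20499897 -1.98554206]
```

View pics/fin.png

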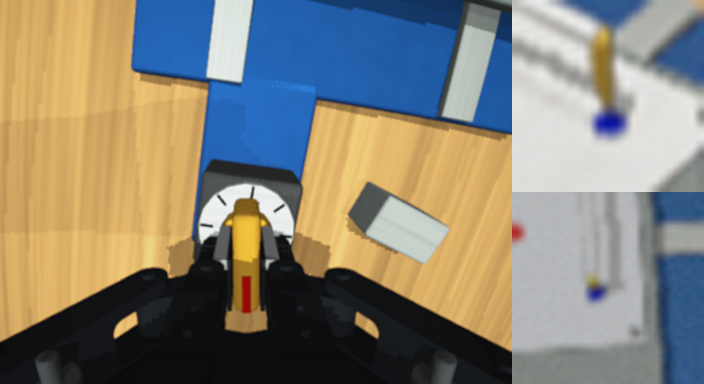

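The wing is held squarely between the pads with its red stripe at (247,293). In the side crop the pin tip at (606,112) stands over the blue dot at (609,123). All is in order, so I hand in.

```bash
python3 -c "
from bench import *
print(hand_in())"
```

```text
the job is handed in; nothing more can be done
None
```

The job is handed in at about 22 s. I set the plate at the red dot and then the blue dot, with over a second's pause at each. I then turned the thumbscrew clockwise to its stop, backed it off a quarter turn, and left it gripped.

- **Red dot:** side and top views showed it about 1 mm off in each direction. I corrected by 1.0 and 0.8 mm before the pause and did not photograph it again.
- **Blue dot:** the arm hid this position from the side and top cameras. I corrected 0.8 and 0.4 mm from the wrist picture, where how the cone tip should appear was uncertain. After release, the side and top views showed the tip within about 1 mm of the dot.
- **Thumbscrew:** my first grip closed on the hub under the wing at 24.5 mm, so I opened, rose 8 mm and gripped the wing at 11 mm. The stop showed as a moment rising to 1.6 N m. Contact worked out at about -78.7° from the force and -79.6° from the pictures. The final jaw angle is 10.8°, which is 89.5° or 90.4° of back-off depending on which is right.
- **Other things on the bench:** the arm touched nothing else that I know of. Only the steel block shows in the last picture.

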